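Pop the photometer lid and push it back

TASK

Open the photometer that has the green release tab, ready for loading: press its tab down so that the lid springs up, then push the lid all the way back until it rests open against its stop. Use the fingers only to press and push; do not pick anything up. Leave the photometer with the orange tab shut and everything else on the bench where it is.

Things in the scene. Friction and masses are not known exactly. Their poses are not given: they have to be found in the camera images.
- green_photometer: the photometer with the green release tab (the one to open): a white bench instrument 160 x 110 mm, 65 mm high (tab 74 mm), fixed to the bench; origin at the centre of its underside, own x axis from its front (display, tab) to its rear (hinge), z up
- green_photometer_tab_top (a point): centre of the upper face of the green tab, 30 mm (along the instrument's x) by 34 mm, about 74 mm above the bench and 12 mm above its grey guide, 131 mm in front of the hinge; the closed lid's top is at 65 mm height and its front edge is 31 mm behind this point, with a small dark steel hook between. The tab is sprung: pressed straight down it yields from about 1.5 N and reaches its stop, 6 mm down, at about 4 N; the lid lets go at about 4 mm
- green_photometer_tab (a joint): green tab: 0 at rest, 0.006 m pressed to its stop; springs back by itself
- green_photometer_lid_edge (a point): middle of the front edge of the lid of the green-tab photometer, half-way through its thickness, 100 mm from the hinge. The grey lid plate is 108 mm wide (across) and 8 mm thick, a small dark tongue stands out 6 mm further
- green_photometer_lid (a joint): lid of the green-tab photometer: 0 latched shut (lid level), about 0.6 rad when its spring has lifted it after the tab is pressed, 1.92 rad at its stop, leaning back beyond upright. It opens up and to the rear; a damped hinge, under 2 N at the front edge moves it slowly; let go well short of upright it sinks back to about 0.6, close to upright its friction may hold it, so push it on to the stop
- green_photometer_hinge (a point): centre of the hinge axis of that lid, 60 mm above the bench, 68 mm behind the instrument's centre; the axis runs along the instrument's y
- orange_photometer: the photometer with the orange release tab (a measurement is running in it: it stays shut): a white bench instrument 160 x 110 mm, 65 mm high (tab 74 mm), fixed to the bench; origin at the centre of its underside, own x axis from its front (display, tab) to its rear (hinge), z up
- orange_photometer_tab_top (a point): centre of the upper face of the orange tab, 30 mm (along the instrument's x) by 34 mm, about 74 mm above the bench and 12 mm above its grey guide, 131 mm in front of the hinge; the closed lid's top is at 65 mm height and its front edge is 31 mm behind this point, with a small dark steel hook between. The tab is sprung: pressed straight down it yields from about 1.5 N and reaches its stop, 6 mm down, at about 4 N; the lid lets go at about 4 mm
- orange_photometer_tab (a joint): orange tab: 0 at rest, 0.006 m pressed to its stop; springs back by itself
- orange_photometer_lid_edge (a point): middle of the front edge of the lid of the orange-tab photometer, half-way through its thickness, 100 mm from the hinge. The grey lid plate is 108 mm wide (across) and 8 mm thick, a small dark tongue stands out 6 mm further
- orange_photometer_lid (a joint): lid of the orange-tab photometer: 0 latched shut (lid level), about 0.6 rad when its spring has lifted it after the tab is pressed, 1.92 rad at its stop, leaning back beyond upright. It opens up and to the rear; a damped hinge, under 2 N at the front edge moves it slowly; let go well short of upright it sinks back to about 0.6, close to upright its friction may hold it, so push it on to the stop
- orange_photometer_hinge (a point): centre of the hinge axis of that lid, 60 mm above the bench, 68 mm behind the instrument's centre; the axis runs along the instrument's y
- tweezers: steel tweezers lying, 13 x 130 x 8 mm, near the front edge; origin at the centre of its underside; bystander, stays where it is
- marker_pen: blue and white marker pen lying, 17 x 135 x 16 mm, near the front edge; origin at the centre of its underside; bystander, stays where it is
- pipette: white pipette lying, 26 x 234 x 33 mm, at the left; origin at the centre of its underside; bystander, stays where it is
- tip_box: blue pipette tip box with a clear cover, 86 x 123 x 80 mm, at the back left; origin at the centre of its underside; bystander, stays where it is
- petri_dish: petri dish, 62 mm across, 15 mm high, at the back; origin at the centre of its underside; bystander, stays where it is
- label_roll: white label roll, 67 mm across, 31 mm high, at the back; origin at the centre of its underside; bystander, stays where it is
- vial: mint-capped vial standing upright, 14 mm across, 57 mm high, at the right; origin at the centre of its underside; bystander, stays where it is
- stain_bottle: white bottle with a red cap, 37 mm across, 82 mm high, at the back right; origin at the centre of its underside; bystander, stays where it is

How it is judged:
By the outcome, as a careful person would: the job done as asked, in the order asked, and still so for the second after the job is handed in, with the robot touching nothing.
It also fails if it takes over 40 s, if anything falls off the work surface, if the arm or the gripper's body presses on something with over 40 N, if the wrist force passes 120 N, or if a joint passes its speed limit or range.

ROBOT

A 7-joint arm with a two-finger parallel gripper is mounted at the origin on a cart in front of the work surface, level with it; the furniture and walls round the work are solid. World frame = base frame: x ahead of the robot, y to its left, z up, the work surface at z = 0. Lengths are in m, angles in rad, forces in N, time in s.
With the tool pointing down it reaches from about 0.425 to 0.925 m from the base axis. Payload 6.8 kg.
Tool frame: the origin (TCP) lies at the very end of the fingers, on their centre line; the grasp point (between the pads) lies 19 mm behind it; z points along the fingers, y is the line along which they close (so a half turn about z gives the same grasp; the last joint's range is limited). The gripper opens to 85 mm and grips with 20 to 120 N. Pads are 22 mm wide; open, the fingers measure 114 mm over their backs; the gripper's body (76 mm by 85 mm) begins 54 mm behind the grasp point. The pads swing forward as they close: fully open they stand 13 mm farther back than shut.
Start: joints at [-1.397, 0.477, 0.022, 1.555, -0.011, 1.109, -0.083], TCP at [0.188, 0.648, 0.231] pointing down, gripper open.
Joint ranges: [-2.96, 2.96], [-0.34, 2.1], [-1.41, 1.46], [0.24, 2.44], [-1.37, 4.51], [0.17, 1.92], [-2.96, 2.96]. Speed limits (rad/s): [2.39, 2.39, 3.14, 3.14, 3.14, 3.14, 3.14].

INTERFACE

Orientations are given as a unit quaternion [w, x, y, z].
In Python, from station import bot gives the robot as it stands.
- The arm moves only by the tool jog_arm, never from a script. Its argument "motion" is a list of rows, each a list of 7 numbers: the turn, a rotation vector about the tool's x, y, z in rad, then the shift along the tool's x, y, z in mm, then the finger opening in mm, from 0 to 85.4. A call has 1 to 10 rows; each row is the pose to reach, as a shift and turn from the pose commanded when the call began, along the tool's axes at that moment; what a row does not reach only later rows make up. A row lasts 1/8 s, in which the tool goes at most 62.5 mm and 10.7 degrees, less where a joint would pass 70% of its speed; a pose out of reach is approached as far as the arm can. A call with a gripper value outside its range is refused whole. The fingers move at their own pace and stop on an object; "grip_force" is the grip in N (left out, the last holds). Time passes only in rows, so rows that repeat a pose let the fingers close. It gives the time, the measured TCP pose, the force, the opening and the grip force at its end, in the units of the state.
- bot.get_obs(): the state, without advancing time (a new reading comes with each control period).
- bot.read_camera(name): name is "scene" or "top" or "wrist"; returns a dict with "pixels" (400x640x3 uint8, red, green, blue), "camera_matrix" (3x3 intrinsics, pixels), "T" (4x4, takes a point from camera to world coordinates); the wrist camera has in their place "tool_from_camera" (4x4, takes a point from camera to tool coordinates, whose origin is the TCP and whose axes are the flange's). Camera axes: x right, y down, z forward; pixel columns grow to the right and rows downward; lengths in m; the calibration is good to about 2 mm. A picture is of the moment at which its call begins: read the wrist's pose just before it. There is no depth.
- bot.hand_in(): hands the job in; it is judged then, once.
Trained networks look in a picture, given as the dict that the camera call returned (one of the last four; its "shot" number tells which), for a name from the list of things; names that differ only in an ending like _2 or _b are one class to them, and where a whole thing is asked for, a point or a joint stands for the part that bears it (a point fixed in the world has none). Each returns a list of dicts, best first, with "score" (0 to 1); they miss things now and then, are a little off and sometimes report something else, mostly with a low value. They report only what shows in the picture. A call takes as long as a camera call.
- bot.spot_in(thing, picture): "xy" ([column, row] in pixels, amid what is visible of it).
- bot.tip_of(thing, picture): "xy" ([column, row] in pixels: a listed point, or the origin of a listed thing).
The state is a dict: "t": time; "q": joint angles; "joint_vel": joint speeds; "joint_torque": joint torques, N m; "eef_pos": TCP position; "tool_rot": TCP orientation; "contact_force": force on the tool from outside, world axes, zero at the start; "torque": the same for the moment, N m; "gripper_width": opening from 0.0 (shut) to 1.0 (fully open); "grasp_force": force on a finger pad.
Only numpy, scipy, OpenCV 4.12 (cv2) and the standard library are available. Lean on these libraries where they do the work, as an engineer would, in place of code of your own. Each camera call takes 0.05 s, during which the arm holds its last target. There are 200 camera calls.

## Working session

There is one attempt and no reset: what is moved stays moved. The work goes in short steps, Python scripts to look and compute and a tool call to move; the robot and the scene stay as the last step left them, time stands still between calls to the robot, and variables do not carry over. Pictures are saved under pics/ and viewed, at most 10 in all, crops included, and the job is handed in when it is done.

Besides the shell and the picture viewer there is one more tool, called after "Call:" by a JSON object that holds its "op" and its "data", one argument or row to a line. jog_arm: Moves the arm, as the interface text tells. Its arguments: {"type":"object","properties":{"motion":{"type":"array"},"grip_force":{"type":"number"}},"required":["motion"]}

```bash
mkdir -p pics
cat > h.py <<'E'
import numpy as np, cv2
from station import bot
def ray(p,xy,T=None):
    T=p["T"] if T is None else T
    d=np.linalg.inv(p["camera_matrix"])@[xy[0],xy[1],1]
    return T[:3,3],T[:3,:3]@d
def at_z(p,xy,z,T=None):
    o,d=ray(p,xy,T); return o+d*(z-o[2])/d[2]
def save(p,n): cv2.imwrite("pics/"+n,cv2.cvtColor(p["pixels"],cv2.COLOR_RGB2BGR))
E
python3 - <<'E'
from h import *
o=bot.get_obs(); print(o["t"],o["eef_pos"],o["tool_rot"],o["contact_force"])
Z=dict(tab_top=.074,lid_edge=.061,hinge=.06)
for c in("top","scene"):
    p=bot.read_camera(c); save(p,c+"0.png")
    for col in("green","orange"):
        for k,z in Z.items():
            for r in bot.tip_of(f"{col}_photometer_{k}",p)[:2]: print(c,col,k,np.round(r["xy"]),round(r["score"],2),at_z(p,r["xy"],z).round(4))
E
```

```text
0.0 [0.18754585 0.64781549 0.2303205 ] [-6.87179976e-05  1.40417146e-01  9.90092025e-01 -8.96072559e-04] [ 0.59978195 -0.00314766  0.29191597]
top green tab_top [381. 224.] 0.61 [ 0.477  -0.1469  0.074 ]
top green lid_edge [379. 217.] 0.92 [ 0.4983 -0.1438  0.061 ]
top green lid_edge [350. 157.] 0.19 [ 0.6725 -0.0566  0.061 ]
top green hinge [369. 183.] 0.61 [ 0.5982 -0.1143  0.06  ]
top orange tab_top [263. 224.] 0.66 [0.4698 0.1854 0.074 ]
top orange lid_edge [268. 212.] 0.81 [0.5048 0.1754 0.061 ]
top orange hinge [278. 177.] 0.71 [0.6077 0.15   0.06  ]
top orange hinge [273. 203.] 0.64 [0.5316 0.1621 0.06  ]
scene green tab_top [344. 232.] 0.57 [ 0.4746 -0.1341  0.074 ]
scene green lid_edge [353. 232.] 0.82 [ 0.4997 -0.1337  0.061 ]
scene green hinge [359. 250.] 0.64 [ 0.4738 -0.1784  0.06  ]
scene green hinge [381. 216.] 0.59 [ 0.5876 -0.1268  0.06  ]
scene orange tab_top [384. 207.] 0.66 [ 0.6028 -0.1195  0.074 ]
scene orange tab_top [260. 170.] 0.47 [0.483  0.1852 0.074 ]
scene orange lid_edge [279. 190.] 0.39 [0.4778 0.0905 0.061 ]
scene orange hinge [306. 169.] 0.91 [0.597  0.1443 0.06  ]
```

Run:
```python
import cv2,numpy as np
a=cv2.imread("pics/top0.png");b=cv2.imread("pics/scene0.png")
cv2.imwrite("pics/c.png",np.vstack([cv2.resize(a[110:300,200:460],(780,570),interpolation=cv2.INTER_CUBIC)]))
```

```text
(no output)
```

View pics/c.png

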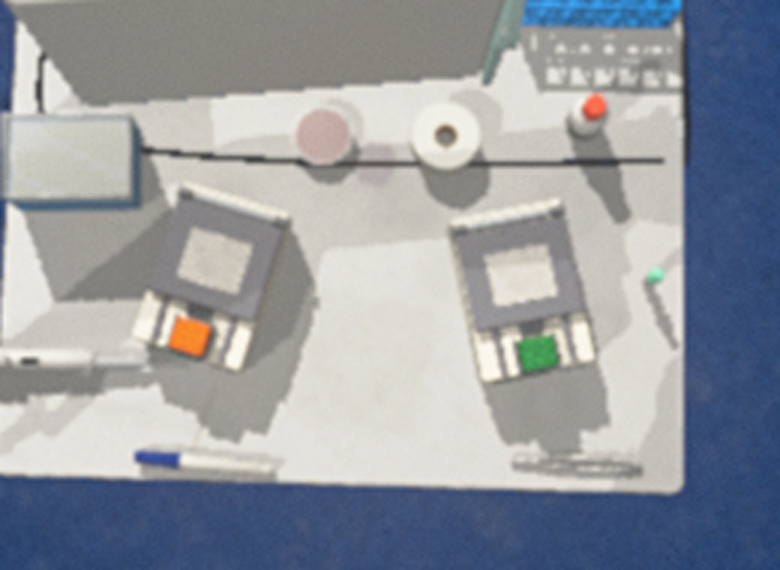

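View pics/scene0.png

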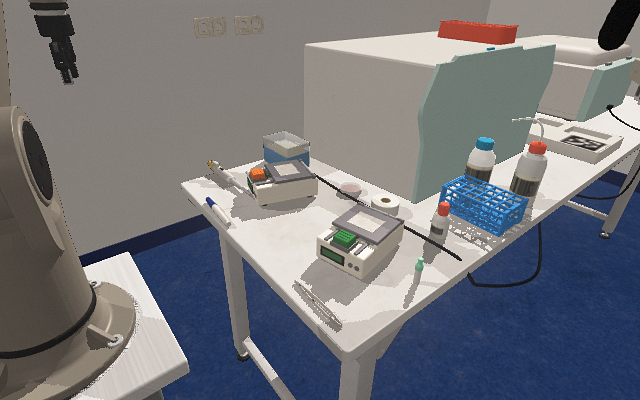

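The top crop shows the green-tab instrument on the right (tab near full-image (379,227)) and the orange one on the left. The scene view agrees, with the green tab at about (345,240).

```bash
cat >> h.py <<'E'
from scipy.spatial.transform import Rotation as R
def rot(o): q=o["tool_rot"]; return R.from_quat([q[1],q[2],q[3],q[0]]).as_matrix()
def green(p):
    h=cv2.cvtColor(p["pixels"],cv2.COLOR_RGB2HSV)
    m=cv2.inRange(h,(55,140,70),(75,255,255))
    n,l,s,c=cv2.connectedComponentsWithStats(m); i=1+np.argmax(s[1:,4]); return c[i],s[i]
E
python3 - <<'E'
from h import *
p=bot.read_camera("top"); c,s=green(p); print(c,s,at_z(p,c,.074))
tab=at_z(p,c,.074); h=at_z(p,[369.3,181.7],.065); print(h,np.arctan2(*(h-tab)[1::-1]))
o=bot.get_obs(); M=rot(o); print(M.round(3))
for w in([.55,.25,.23],[.56,-.02,.23],[tab[0],tab[1],.2]): print((M.T@(np.array(w)-o["eef_pos"])*1000).round())
E
```

```text
[378.78431373 227.2745098 ] [374 223  11  10  51] [ 0.46868701 -0.141298    0.074     ]
[ 0.59997099 -0.11375278  0.065     ] 0.2068140723816214
[[-0.961  0.278 -0.   ]
 [ 0.278  0.961  0.   ]
 [ 0.     0.    -1.   ]]
[-459. -282.    1.]
[-544. -538.    1.]
[-490. -680.   31.]
```

Call:
{"op": "jog_arm", "data": {
  "motion": [
    [0,0,-0.18,-52,-32,0,0],
    [0,0,-0.3,-104,-64,0,0],
    [0,0,-0.49,-156,-96,0,0],
    [0,0,-0.49,-208,-128,0,0],
    [0,0,-0.49,-260,-160,0,0],
    [0,0,-0.49,-312,-192,0,0],
    [0,0,-0.49,-364,-224,0,0],
    [0,0,-0.49,-416,-256,0,0],
    [0,0,-0.49,-459,-290,0,0],
    [0,0,-0.49,-480,-345,0,0]
  ]
}}

```text
t: 2.0
eef_pos: [0.5548, 0.1823, 0.2313]
tool_rot: [0.001, -0.104, 0.995, 0.0]
contact_force: [-0.8, 0.5, -0.6]
gripper_width: -0.008
grasp_force: 0.0
```

Run:
```python
from h import *
o=bot.get_obs(); M=rot(o); print(o["t"],o["eef_pos"],o["q"].round(2) if hasattr(o["q"],"round") else o["q"],M.round(3))
for w in([.56,-.02,.2],[.45,-.145,.18]): print((M.T@(np.array(w)-o["eef_pos"])*1000).round())
u=np.array([np.cos(.207),np.sin(.207),0]); print("yaw err",np.arcsin(M[:,1]@u))
```

```text
2.0 [0.55477008 0.1822969  0.23133672] [-0.52  0.33  0.12  1.79 -0.05  1.03  1.4 ] [[-0.978 -0.207  0.001]
 [-0.207  0.978  0.   ]
 [-0.002  0.    -1.   ]]
[  37. -199.   31.]
[ 170. -299.   51.]
yaw err -0.0010857998708142015
```

Call:
{"op": "jog_arm", "data": {
  "motion": [
    [0,0,0,25,-55,8,0],
    [0,0,0,50,-105,16,0],
    [0,0,0,80,-155,24,0],
    [0,0,0,110,-205,32,0],
    [0,0,0,140,-255,42,0],
    [0,0,0,170,-299,50,0],
    [0,0,0,170,-299,50,0]
  ]
}}

```text
t: 2.88
eef_pos: [0.446, -0.1481, 0.181]
tool_rot: [-0.001, -0.1, 0.995, -0.0]
contact_force: [0.3, 0.7, 0.2]
gripper_width: 0.001
grasp_force: 0.0
```

Run:
```python
from h import *
o=bot.get_obs(); p=bot.read_camera("wrist"); save(p,"w1.png")
M=rot(o); W=np.eye(4); W[:3,:3]=M; W[:3,3]=o["eef_pos"]; T=W@p["tool_from_camera"]
c,s=green(p); print(o["eef_pos"],M.round(3),c,s,at_z(p,c,.074,T))
for k,z in dict(tab_top=.074,lid_edge=.061,hinge=.06).items():
    for r in bot.tip_of("green_photometer_"+k,p)[:2]: print(k,r["xy"],r["score"],at_z(p,r["xy"],z,T))
print((M.T@(at_z(p,c,.074,T)-o["eef_pos"])*1000).round())
```

```text
[ 0.44596248 -0.14812866  0.18104951] [[-0.98  -0.199 -0.001]
 [-0.199  0.98  -0.001]
 [ 0.001 -0.001 -1.   ]] [316.11764706 212.32352941] [309 211  16   4  34] [ 0.45822072 -0.14386716  0.074     ]
tab_top [314.9, 226.3] 0.58 [ 0.46925922 -0.14254793  0.074     ]
hinge [317.7, 359.7] 0.95 [ 0.59773313 -0.11383343  0.06      ]
[-13.   2. 107.]
```

View pics/w1.png

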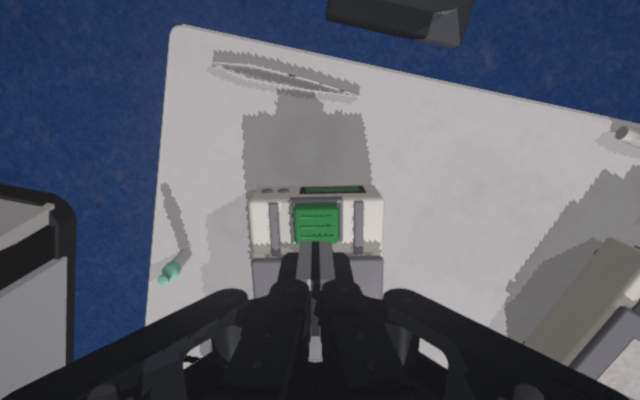

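The wrist view shows the green tab's top face centred near (317,224), between the grey rails. That matches the top camera's position, so I'm descending to just above it.

Call:
{"op": "jog_arm", "data": {
  "motion": [
    [0,0,0,-18,1,45,0],
    [0,0,0,-18,1,90,0],
    [0,0,0,-18,1,96,0],
    [0,0,0,-18,1,96,0]
  ]
}}

```text
t: 3.58
eef_pos: [0.4663, -0.1389, 0.0859]
tool_rot: [0.0, -0.104, 0.995, 0.0]
contact_force: [-0.1, -0.4, 0.2]
gripper_width: 0.005
grasp_force: 0.0
```

Run:
```python
from h import *
o=bot.get_obs(); M=rot(o); print(o["eef_pos"],o["joint_vel"],(M.T@(np.array([.464,-.143,.067])-o["eef_pos"])*1000).round(1))
```

```text
[ 0.46627363 -0.13891078  0.0858985 ] [ 0.00271504 -0.02901364  0.01062772 -0.01263435  0.00122954 -0.00104634
 -0.00068627] [ 3.1 -3.5 18.9]
```

Call:
{"op": "jog_arm", "data": {
  "motion": [
    [0,0,0,3,-3,6,0],
    [0,0,0,3,-3,11,0],
    [0,0,0,3,-3,14,0],
    [0,0,0,3,-3,16,0],
    [0,0,0,3,-3,18,0],
    [0,0,0,3,-3,18,0]
  ]
}}

```text
t: 4.32
eef_pos: [0.4637, -0.1434, 0.068]
tool_rot: [0.0, -0.104, 0.995, -0.0]
contact_force: [-2.3, -1.6, 11.5]
gripper_width: 0.001
grasp_force: 5.3
```

Run:
```python
from h import *
o=bot.get_obs(); p=bot.read_camera("scene"); save(p,"s2.png")
cv2.imwrite("pics/s2c.png",cv2.resize(cv2.cvtColor(p["pixels"],cv2.COLOR_RGB2BGR)[130:290,220:460],(720,480)))
for r in bot.tip_of("green_photometer_lid_edge",p): print(r)
print(o["eef_pos"],o["contact_force"])
```

```text
{'xy': [413.7, 282.9], 'score': 0.73}
{'xy': [377.5, 211.6], 'score': 0.42}
[ 0.46374687 -0.14335946  0.06795809] [-2.34614745 -1.60315305 11.48118257]
```

View pics/s2c.png

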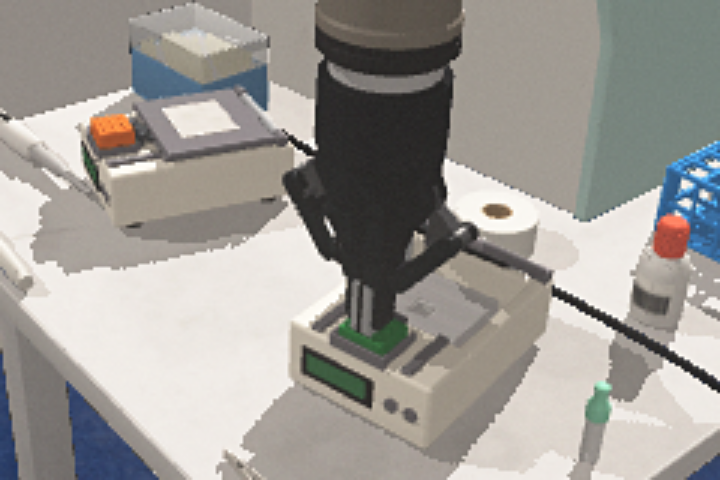

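The tab is at its stop and the lid has sprung up. I'll lift straight up and shift about 25 mm left, clear of the tongue, before looking again.

Call:
{"op": "jog_arm", "data": {
  "motion": [
    [0,0,0,0,0,-12,0],
    [0,0,0,0,0,-25,0],
    [0,0,0,0,12,-38,0],
    [0,0,0,0,25,-38,0],
    [0,0,0,0,25,-38,0]
  ]
}}

```text
t: 5.05
eef_pos: [0.4578, -0.1167, 0.1052]
tool_rot: [-0.0, -0.105, 0.994, 0.0]
contact_force: [0.4, -0.7, 0.4]
gripper_width: 0.004
grasp_force: 0.0
```

Run:
```python
from h import *
o=bot.get_obs(); p=bot.read_camera("scene")
cv2.imwrite("pics/s3c.png",cv2.resize(cv2.cvtColor(p["pixels"],cv2.COLOR_RGB2BGR)[130:290,220:460],(720,480)))
u=np.array([np.cos(.207),np.sin(.207),0]);v=np.array([-u[1],u[0],0]);H=np.array([.599,-.114,.06])
d=o["eef_pos"]-H; print("s,v,z",d@u*1e3,d@v*1e3,o["eef_pos"][2],o["contact_force"])
```

```text
s,v,z -138.77867334768445 26.365042383143027 0.10516232626826576 [ 0.39207684 -0.68315307  0.35797893]
```

View pics/s3c.png

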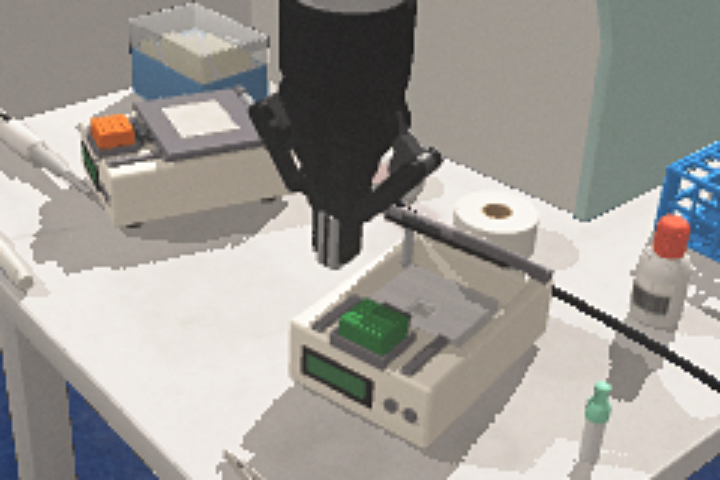

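The lid is up about 0.6 rad, seen edge-on at crop (470,245), and the tab has sprung back. Now I'll push the front edge rearward while rising with its arc.

Call:
{"op": "jog_arm", "data": {
  "motion": [
    [0,0,0,-20,0,0,0],
    [0,0,0,-38,0,0,0],
    [0,0,0,-44,0,0,0],
    [0,0,0,-50,0,-2,0],
    [0,0,0,-56,0,-5,0],
    [0,0,0,-62,0,-8,0],
    [0,0,0,-68,0,-12,0],
    [0,0,0,-74,0,-15,0],
    [0,0,0,-80,0,-17,0],
    [0,0,0,-86,0,-19,0]
  ]
}}

```text
t: 6.35
eef_pos: [0.5433, -0.1005, 0.1243]
tool_rot: [0.0, -0.104, 0.995, -0.0]
contact_force: [-1.2, 0.4, 0.8]
gripper_width: 0.004
grasp_force: 0.3
```

Run:
```python
from h import *
o=bot.get_obs(); p=bot.read_camera("scene")
cv2.imwrite("pics/s4c.png",cv2.resize(cv2.cvtColor(p["pixels"],cv2.COLOR_RGB2BGR)[130:290,220:460],(720,480)))
u=np.array([np.cos(.207),np.sin(.207),0]);v=np.array([-u[1],u[0],0]);H=np.array([.599,-.114,.06])
d=o["eef_pos"]-H; print("s,v,z",d@u*1e3,d@v*1e3,o["eef_pos"][2],o["contact_force"])
```

```text
s,v,z -51.770512850744396 24.64534776434995 0.12432865081442585 [-1.21180474  0.35686041  0.81674983]
```

View pics/s4c.png

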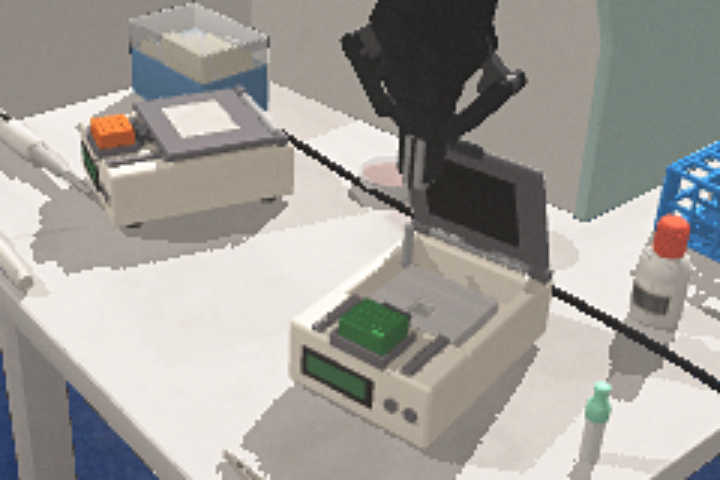

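The lid is about 1.2 rad open and following the fingers, so I keep pushing toward the stop.

Call:
{"op": "jog_arm", "data": {
  "motion": [
    [0,0,0,-7,0,-2,0],
    [0,0,0,-14,0,-4,0],
    [0,0,0,-21,0,-6,0],
    [0,0,0,-28,0,-6,0],
    [0,0,0,-35,0,-6,0],
    [0,0,0,-42,0,-6,0],
    [0,0,0,-48,0,-6,0],
    [0,0,0,-54,0,-6,0],
    [0,0,0,-58,0,-6,0],
    [0,0,0,-61,0,-6,0]
  ]
}}

```text
t: 7.65
eef_pos: [0.6023, -0.0881, 0.1303]
tool_rot: [0.0, -0.104, 0.995, -0.0]
contact_force: [0.6, -0.3, 0.4]
gripper_width: 0.001
grasp_force: 0.0
```

Call:
{"op": "jog_arm", "data": {
  "motion": [
    [0,0,0,-2,0,0,0],
    [0,0,0,-4,0,0,0],
    [0,0,0,-4,0,0,0]
  ]
}}

```text
t: 8.02
eef_pos: [0.6035, -0.0879, 0.1301]
tool_rot: [-0.003, -0.103, 0.995, 0.0]
contact_force: [-8.9, -0.2, 6.0]
gripper_width: -0.007
grasp_force: 4.8
```

The force rose to 9 N with almost no further travel, at the predicted position, so the lid is at its stop. Backing off.

Call:
{"op": "jog_arm", "data": {
  "motion": [
    [0,0,0,10,0,0,0],
    [0,0,0,30,0,0,0],
    [0,0,0,60,0,-30,0],
    [0,0,0,90,0,-70,0],
    [0,0,0,110,0,-110,0],
    [0,0,0,110,0,-110,0],
    [0,0,0,110,0,-110,0]
  ]
}}

```text
t: 8.9
eef_pos: [0.4984, -0.1098, 0.2401]
tool_rot: [0.0, -0.104, 0.995, 0.0]
contact_force: [0.7, -0.2, 0.0]
gripper_width: 0.001
grasp_force: 0.0
```

Run:
```python
from h import *
p=bot.read_camera("scene"); o=bot.get_obs(); print(o["eef_pos"],o["contact_force"])
cv2.imwrite("pics/s5c.png",cv2.resize(cv2.cvtColor(p["pixels"],cv2.COLOR_RGB2BGR)[130:340,170:480],(790,535)))
```

```text
[ 0.49820971 -0.10971712  0.23952484] [-0.57558691  0.07017156  0.07183239]
```

View pics/s5c.png

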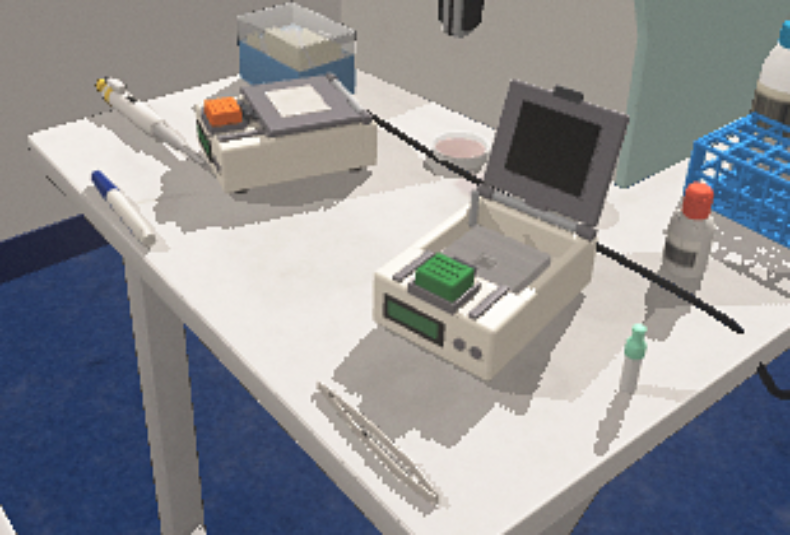

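The green photometer's lid leans back at its stop (crop (555,155)). The orange one is still shut and the other visible items haven't moved.

```bash
python3 -c "
from station import bot
print(bot.hand_in())"
```

```text
the job is handed in; nothing more can be done
None
```

The green-tab photometer is open with its lid resting at its stop, the orange one is still shut, no other item was touched, and the job was handed in at about 9 s.

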